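# Stow the unbalanced ballast arms in the drawer

## Task

Put away every loose ballast arm (two or three slippery round steel bars with a square cap on each end, all alike, each with a lead slug hidden towards one end): lay them all flat, side by side, on the floor of the open drawer of the low grey drawer unit, then slide the drawer fully shut. Find each arm's balance point by trial lifts just clear of the bench and shift your grip, so that it hangs level while it is carried up and across to the drawer. Leave the other things on the bench alone.

Things in the scene. Friction and masses are not known exactly. Their poses are not given: they have to be found in the camera images.
- ballast_a: ballast arm: straight round steel bar 22 mm thick with a dark square cap, 32 x 32 x 14 mm, on each end; 156 mm long (own x), 32 wide and high; 0.5 to 0.82 kg. A lead slug inside puts its balance point 30 to 50 mm from the middle, along +x or -x, not known beforehand. Origin: under its middle, at the caps' underside (bar axis 16 mm above). Lies on the bench roughly along world y
- ballast_b: same as ballast_a, with its own hidden balance point. The bar is bright, slightly oily steel, friction about 0.15, so it needs a grip of 50 N or more; at the middle it mostly turns in the fingers even then and its heavy end sags; gripped within about 12 mm of the balance point it hangs level
- ballast_c: same as ballast_a, with its own hidden balance point. Two or three of the three arms are there
- unit: low grey steel drawer unit with one drawer, fixed on the bench: 240 mm deep (own x, its front faces -x), 260 mm wide (y), top 85 mm above the bench. Origin: centre of its underside, fixed; its yaw is that of the drawer
- drawer_floor (a point): middle of the drawer's inner floor, 22 mm above the bench; moves with the drawer; axes as the unit's. Inside 195 mm long (x), 218 mm wide (y), walls 41 mm high. The unit's top covers the rear 12 to 19 mm of it while the drawer is open as at the start: an arm fits along x, centred about 8 mm in front of this point; three fit side by side, 60 mm apart
- unit_drawer0_handle (a point): middle of the drawer's round bar handle, 120 mm long along the unit's y, 11 mm thick, 35 mm in front of the drawer front and 47 mm above the bench
- unit_drawer0 (a joint): how far the drawer is open, m: 0 shut, 0.19 fully open; it starts 0.182 to 0.189 open, slides rather stiffly (about 12 N) and stays where it is left
- driver: small screwdriver, 180 mm long, lying on the bench; leave alone
- bottle: brown bottle, 37 mm across, 102 mm high, standing on the bench; leave alone

How it is judged:
By the outcome, as a careful person would: the job done as asked, in the order asked, and still so for the second after the job is handed in, with the robot touching nothing.
Of ballast_a, ballast_b, ballast_c only 2 to 3 are there at a start; the rules pass over those that are not, and their reading is None.
At some moment in a run one of ballast_a, ballast_b, ballast_c may be knocked a few centimetres aside while the robot is not near it.
It also fails if it takes over 210 s, if anything falls off the work surface, if the arm or the gripper's body presses on something with over 40 N, if the wrist force passes 120 N, or if a joint passes its speed limit or range.

## Robot

A 6-joint arm with a two-finger parallel gripper is mounted at the origin on a cart in front of the work surface, level with it; the furniture and walls round the work are solid. World frame = base frame: x ahead of the robot, y to its left, z up, the work surface at z = 0. Lengths are in m, angles in rad, forces in N, time in s.
With the tool pointing down it reaches from about 0.375 to 0.9 m from the base axis. Payload 3.1 kg.
Tool frame: the origin (TCP) lies on the centre line of the jaws, within the pads' length; the fingertips stand 25 mm ahead of it and the grasp point (between the pads) lies 6 mm ahead of it (manip.tip_extent is the distance from the TCP to the fingertips, in m); z points along the fingers, y is the line along which they close (so a half turn about z gives the same grasp; the last joint's range is limited). The gripper opens to 85 mm and grips with 20 to 120 N. Pads are 22 mm wide; open, the fingers measure 114 mm over their backs; the gripper's body (76 mm by 85 mm) begins 54 mm behind the grasp point. The pads swing forward as they close: fully open they stand 13 mm farther back than shut.
Start: joints at [1.081, 0.527, 1.433, -0, 1.181, -0.178], TCP at [0.191, 0.595, 0.256] pointing down, gripper open.
Joint ranges: [-3.08, 3.08], [-0.75, 2.2], [0.22, 2.44], [-1.43, 4.57], [0, 2.65], [-2.85, 2.85]. Speed limits (rad/s): [2.79, 2.79, 3.14, 3.14, 3.14, 3.14].

## Interface

Orientations are given as a unit quaternion [x, y, z, w].
In Python, from station import readout, imaging, order, manip gives the robot as it stands.
- The arm moves only by the tool move_arm, never from a script. Its argument "rows" is a list of rows, each a list of 7 numbers: the turn, a rotation vector about the tool's x, y, z in degrees, then the shift along the tool's x, y, z in mm, then the closure, from 0 (fully open) to 1 (shut). A call has 1 to 12 rows; each row is the pose to reach, as a shift and turn from the pose commanded when the call began, along the tool's axes at that moment; what a row does not reach only later rows make up. A row lasts 1/12 s, in which the tool goes at most 41.7 mm and 7.16 degrees, less where a joint would pass 70% of its speed; a pose out of reach is approached as far as the arm can. A call with a gripper value outside its range is refused whole. The fingers move at their own pace and stop on an object; "squeeze" is the grip in N (left out, the last holds). Time passes only in rows, so rows that repeat a pose let the fingers close. It gives the time, the measured TCP pose, the force, the opening and the grip force at its end, in the units of the state.
- readout.sense(): the state, without advancing time (a new reading comes with each control period).
- imaging.snapshot(name): name is "scene" or "top" or "wrist"; returns a dict with "img" (480x640x3 uint8, red, green, blue), "z_map" (480x640 float32, m along the optical axis (not along the pixel's ray), 0 where there is no reading), "fovy" (degrees; the focal length in pixels is half the picture's height over the tangent of half this angle, whatever the lens; pixels are square), "cx", "cy" (the principal point, pixels), "rvec" (rotation vector, rad) and "tvec" (3), from world to camera coordinates, as OpenCV has them. Camera axes: x right, y down, z forward; pixel columns grow to the right and rows downward; lengths in m; the calibration is good to about 2 mm. The wrist camera is an equidistant fisheye: a pixel r from the principal point sees the ray r / f radians off the axis. A picture is of the moment at which its call begins.
- order.sign_off(): hands the job in; it is judged then, once.
The state is a dict: "t": time; "q": joint angles; "qd": joint speeds; "tau": joint torques, N m; "tcp_pos": TCP position; "tool_rot": TCP orientation; "force": force on the tool from outside, world axes, zero at the start; "ft_torque": the same for the moment, N m; "finger_gap": opening from 0.0 (shut) to 1.0 (fully open); "gripper_force": force on a finger pad.
Only numpy, scipy, OpenCV 4.12 (cv2) and the standard library are available. Lean on these libraries where they do the work, as an engineer would, in place of code of your own. Each camera call takes 0.05 s, during which the arm holds its last target. There are 200 camera calls.

## Working session

There is one attempt and no reset: what is moved stays moved. The work goes in short steps, Python scripts to look and compute and a tool call to move; the robot and the scene stay as the last step left them, time stands still between calls to the robot, and variables do not carry over. Pictures are saved under pics/ and viewed, at most 14 in all, crops included, and the job is handed in when it is done.

Besides the shell and the picture viewer there is one more tool, called as a command line: name --pt "numbers of a row" for each row, then --argument value for the rest. move_arm: Moves the arm, as the interface text tells. Its arguments: {"type":"object","properties":{"rows":{"type":"array"},"squeeze":{"type":"number"}},"required":["rows"]}

```bash
ls; mkdir -p pics; cat > h.py <<'E'
import numpy as np, cv2
from scipy.spatial.transform import Rotation as R
from station import readout, imaging, order, manip
def cloud(s):
    f=240/np.tan(np.radians(s["fovy"])/2); z=s["z_map"]; v,u=np.mgrid[0:480,0:640]
    p=np.stack([(u-s["cx"])/f*z,(v-s["cy"])/f*z,z],-1)
    M=R.from_rotvec(np.ravel(s["rvec"])).as_matrix()
    w=(p-np.ravel(s["tvec"]))@M; w[z==0]=np.nan
    return w
def save(s,n): cv2.imwrite("pics/"+n,s["img"][:,:,::-1])
E
python3 - <<'E'
from h import *
s=imaging.snapshot("top"); save(s,"top0.png"); np.save("top0.npy",cloud(s))
print(s["fovy"],s["rvec"],s["tvec"]); print(readout.sense()); print(manip.tip_extent)
E
```

```text
pics
43.85204441827603 [ 2.1579862  -2.20566851  0.06763299] [0.20389815 0.55368008 1.31808592]
{'t': 0.05, 'q': array([ 1.08150026e+00,  5.28427388e-01,  1.43388713e+00,  4.11398384e-06,
        1.18139789e+00, -1.78527994e-01]), 'qd': array([ 8.95760124e-05, -1.33133102e-03, -1.00718711e-03, -1.48689467e-03,
        9.00492312e-04, -3.32467460e-04]), 'tau': array([-2.89070776e-04, -4.43686330e+01, -1.78779924e+01, -1.99148017e-04,
        3.84763582e-03,  4.29477126e-06]), 'tcp_pos': array([0.19079434, 0.59447988, 0.25536221]), 'tool_rot': array([ 1.54760206e-01,  9.87951494e-01, -1.00071369e-03, -3.49162714e-04]), 'force': array([-0.27145379,  0.57791133,  0.26662116]), 'ft_torque': array([-0.02280335,  0.01742106, -0.01663835]), 'gripper_force': 0.0, 'finger_gap': 1.0014359459364157}
0.025
```

View pics/top0.png

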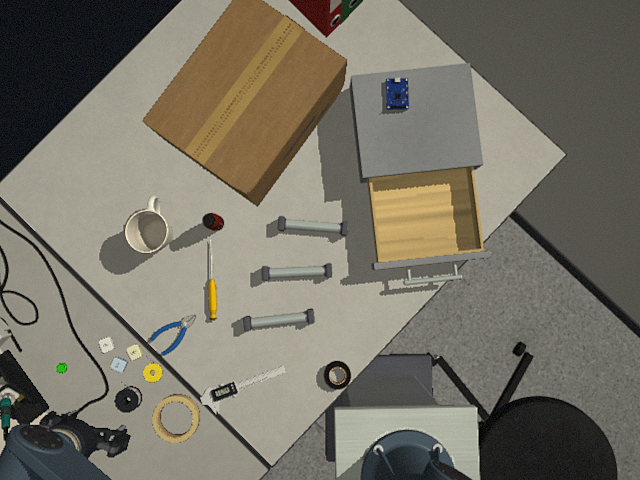

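The picture shows three arms, near pixels (313,227), (297,272) and (279,320). The open drawer is at about (427,215) with its handle at (434,276). The driver is at (211,290) and the bottle at (213,221). Next I'll measure them.

```bash
cat >> h.py <<'E'
def arms(w,boxes):
    out=[]
    for (u0,u1,v0,v1) in boxes:
        p=w[v0:v1,u0:u1].reshape(-1,3); p=p[(p[:,2]>0.008)&(p[:,2]<0.05)]
        (c,sz,a)=cv2.minAreaRect((p[:,:2]*1000).astype(np.float32))
        b=cv2.boxPoints((c,sz,a)); e=[b[1]-b[0],b[2]-b[1]]; d=max(e,key=np.linalg.norm)
        out.append((np.round(c,1),np.round(sz,1),round(float(np.degrees(np.arctan2(d[1],d[0])))%180,1),np.round(np.percentile(p[:,2],[50,98])*1000,1)))
    return out
E
python3 - <<'E'
from h import *
w=np.load("top0.npy")
for a in arms(w,[(268,356,207,245),(252,340,256,290),(234,322,302,338)]): print(a)
for n,(u,v) in dict(bench=(250,360),top1=(358,80),top2=(465,70),top3=(478,160),top4=(366,172),floorL=(378,215),floorR=(470,215),fl=(427,215),fc1=(375,263),fc2=(484,256),h1=(408,280),hm=(434,276),h2=(460,270),rimL=(373,215),rimR=(478,215),bott=(213,221),box=(258,195),board=(397,93)).items():
    print(n,np.round(np.nanmedian(w[v-1:v+2,u-1:u+2].reshape(-1,3),0)*1000,1))
# unit top
m=(abs(w[...,2]-0.085)<.006); m[:, :330]=0; m[180:]=0
r=cv2.minAreaRect((w[m][:,:2]*1000).astype(np.float32)); print("unit",r)
m=(w[...,2]>.03)&(w[...,2]<.06); m[:262]=0;m[300:]=0;m[:,:400]=0;m[:,470:]=0
p=w[m]; print(np.round(p[::max(1,len(p)//15)]*1000))
m=(abs(w[...,2]-0.022)<.005); m[:178]=0;m[262:]=0;m[:,:360]=0;m[:,490:]=0
print("floor",cv2.minAreaRect((w[m][:,:2]*1000).astype(np.float32)),np.median(w[m][:,2]))
E
```

```text
(array([570.8, 200.2]), array([181.6,  63.6]), 88.8, array([26.5, 34.9]))
(array([461.6, 238. ]), array([ 62.3, 157.3]), 92.6, array([26.7, 35.5]))
(array([354.9, 277.6]), array([159.2,  66. ]), 82.4, array([26.3, 35.7]))
bench [264.2 346.    2.3]
top1 [871.2  92.8  86.6]
top2 [ 887.6 -138.8   86.4]
top3 [ 690.  -159.7   86.3]
top4 [669.5  80.8  85.3]
floorL [582.   51.8  22.9]
floorR [ 577.4 -153.6   22.4]
fl [579.5 -58.3  21.1]
fc1 [474.5  64.3  70.2]
fc2 [ 484.4 -168.5   72.7]
h1 [436.2  -7.   50.6]
hm [442.9 -70.6   4.4]
h2 [ 450.  -305.7 -747.9]
rimL [579.1  66.8  59.7]
rimR [ 573.8 -161.4   62.3]
bott [569.8 407.7 100. ]
box [624.5 313.   92.2]
board [838.   10.8  96.9]
unit ((847.8294067382812, -171.3433837890625), (653.2340087890625, 394.2509765625), 88.2238540649414)
[[ 473. -104.   48.]
 [ 462.   -3.   50.]
 [ 456.   -7.   52.]
 [ 447.   -5.   50.]
 [ 443. -105.   52.]
 [ 441.  -87.   51.]
 [ 440.  -50.   53.]
 [ 438. -108.   46.]
 [ 437.  -52.   51.]
 [ 436. -109.   51.]
 [ 435.  -44.   51.]
 [ 434. -101.   46.]
 [ 433.  -48.   50.]
 [ 432.  -16.   57.]
 [ 430.   -6.   53.]
 [ 427.  -15.   50.]]
floor ((582.7239990234375, -38.4608154296875), (186.66629028320312, 240.2700653076172), 5.661770820617676) 0.02225419853220722
```

```bash
cat > fit.py <<'E'
from h import *
def armfit(w,boxes):
    out=[]
    for (u0,u1,v0,v1) in boxes:
        m=((w[...,2]>0.018)&(w[...,2]<0.05)).astype(np.uint8); k=np.zeros_like(m);k[v0:v1,u0:u1]=1; m*=k
        m=cv2.morphologyEx(m,cv2.MORPH_OPEN,np.ones((3,3),np.uint8))
        n,l,st,_=cv2.connectedComponentsWithStats(m); i=1+np.argmax(st[1:,4])
        p=w[l==i][:,:2]*1000
        for _ in range(3):
            c=np.median(p,0) if _==0 else c
            U,S,V=np.linalg.svd(p-p.mean(0),full_matrices=False); d=V[0]*np.sign(V[0][1]); q=(p-p.mean(0))@np.array([-d[1],d[0]])
            p=p[abs(q-np.median(q))<18]
        a=(p)@d; nrm=np.array([-d[1],d[0]]); lo,hi=np.percentile(a,[1,99]); qq=p@nrm
        c=d*(lo+hi)/2+nrm*(np.percentile(qq,3)+np.percentile(qq,97))/2
        out.append((np.round(c,1),round(hi-lo,1),round(float(np.degrees(np.arctan2(d[1],d[0]))),1)))
    return out
E
python3 - <<'E'
from fit import *
w=np.load("top0.npy")
for a in armfit(w,[(268,356,207,245),(252,340,256,290),(234,322,302,338)]): print(a)
def line(u0,u1,v0,v1,z0,z1,ax):
    p=w[v0:v1,u0:u1].reshape(-1,3); p=p[(p[:,2]>z0)&(p[:,2]<z1)]*1000
    vx,vy,x,y=cv2.fitLine(p[:,:2].astype(np.float32),cv2.DIST_HUBER,0,.1,.01).ravel()
    print(ax,len(p),np.round([x,y],1),np.degrees(np.arctan2(vy,vx)),np.round(np.percentile(p,[2,98],axis=0),0).tolist())
line(360,385,180,258,.053,.072,"rimL"); line(462,490,175,250,.053,.072,"rimR"); line(368,492,245,272,.063,.085,"front"); line(400,466,262,286,.044,.060,"handle")
# unit top via mask
m=(abs(w[...,2]-0.0855)<.005).astype(np.uint8); m[:55]=0;m[182:]=0;m[:,:345]=0;m[:,488:]=0
m=cv2.morphologyEx(m,cv2.MORPH_OPEN,np.ones((5,5)));print(cv2.minAreaRect((w[m>0][:,:2]*1000).astype(np.float32)))
E
```

```text
(array([560.4, 199.3]), np.float64(153.0), 84.1)
(array([458.7, 236.9]), np.float64(153.3), 91.5)
(array([354.1, 279.4]), np.float64(153.4), 95.5)
rimL 255 [571.2  64.6] 4.861283 [[490.0, 56.0, 54.0], [653.0, 73.0, 69.0]]
rimR 309 [ 579.4 -158.7] 4.7563877 [[500.0, -168.0, 54.0], [659.0, -150.0, 68.0]]
front 1027 [480.1 -54.9] -85.29513 [[464.0, -175.0, 63.0], [500.0, 64.0, 78.0]]
handle 391 [437.6 -58.9] -85.452095 [[427.0, -119.0, 45.0], [469.0, 1.0, 57.0]]
((781.453369140625, -30.8114013671875), (225.89089965820312, 260.8873596191406), 4.755484104156494)
```

```bash
cat >> h.py <<'E'
def phi_now(s): 
    m=R.from_quat(s["tool_rot"]).as_matrix(); return np.degrees(np.arctan2(m[1,1],m[0,1])),m
def go(x,y,z,phi=None):
    """print relative row (mm) to reach world TCP x,y,z (mm) with tool y at angle phi deg"""
    s=readout.sense(); p,m=phi_now(s)
    d=m.T@(np.array([x,y,z])-s["tcp_pos"]*1000)
    dp=0 if phi is None else phi-p
    print("t%.1f tcp"%s["t"],np.round(s["tcp_pos"]*1000,1),"phi %.1f tilt z"%p,np.round(m[:,2],3),"-> turn z %.1f shift"%(-dp),np.round(d,1))
E
python3 - <<'E'
from h import *
go(354,279,120,5.5)
E
```

```text
t0.1 tcp [190.8 594.5 255.4] phi 72.2 tilt z [-0.001 -0.002 -1.   ] -> turn z 66.7 shift [-251.9 -250.2  135.8]
```

move_arm --pt "0 0 7 -25 -25 0 0.4" --pt "0 0 14 -55 -55 0 0.4" --pt "0 0 21 -85 -85 10 0.4" --pt "0 0 28 -113 -112 25 0.4" --pt "0 0 35 -141 -140 45 0.4" --pt "0 0 42 -169 -168 65 0.4" --pt "0 0 49 -197 -196 85 0.4" --pt "0 0 56 -225 -224 105 0.4" --pt "0 0 63 -245 -243 125 0.4" --pt "0 0 66.7 -252 -250 136 0.4" --pt "0 0 66.7 -252 -250 136 0.4" --pt "0 0 66.7 -252 -250 136 0.4" --squeeze 80

```text
t: 1.05
tcp_pos: [0.3544, 0.2791, 0.1195]
tool_rot: [0.673, 0.74, -0.001, -0.001]
force: [-0.9, -0.9, 0.0]
finger_gap: 0.603
gripper_force: 0.0
```

```bash
python3 - <<'E'
from h import *
go(354,279,29,5.5)
s=imaging.snapshot("wrist"); save(s,"w1.png"); print(s["fovy"],s["cx"],s["cy"],s["rvec"],s["tvec"])
E
```

```text
t1.1 tcp [354.4 279.1 119.5] phi 5.4 tilt z [-0.003 -0.001 -1.   ] -> turn z -0.1 shift [-0.  -0.1 90.5]
65.70646984690485 317.2171788900621 238.7947143870951 [-2.85902139 -0.13573088 -0.01643511] [-0.37888495  0.23726189  0.31448934]
```

View pics/w1.png

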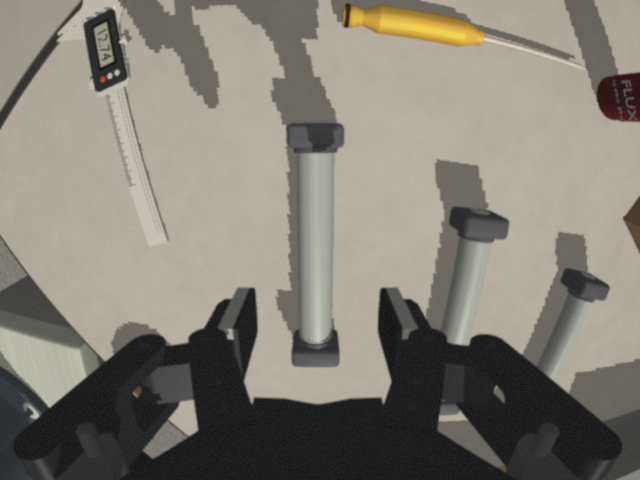

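The bar (caps at (315,137) and (316,350)) is centred and straight between the pads, so I'll descend and grip it at mid-length.

move_arm --pt "0 0 0 0 0 20 0.4" --pt "0 0 0 0 0 45 0.4" --pt "0 0 0 0 0 65 0.4" --pt "0 0 0 0 0 80 0.4" --pt "0 0 0 0 0 90 0.4" --pt "0 0 0 0 0 90 0.4" --pt "0 0 0 0 0 90 1" --pt "0 0 0 0 0 90 1" --pt "0 0 0 0 0 90 1" --pt "0 0 0 0 0 90 1" --pt "0 0 0 0 0 90 1" --pt "0 0 0 0 0 90 1" --squeeze 80

```text
t: 2.1
tcp_pos: [0.3543, 0.2803, 0.0316]
tool_rot: [0.673, 0.74, 0.001, -0.0]
force: [-2.5, 3.1, 7.8]
finger_gap: 0.225
gripper_force: 78.2
```

```bash
python3 - <<'E'
from h import *
s=readout.sense(); print(s["force"],s["ft_torque"],s["gripper_force"],s["finger_gap"])
E
```

```text
[-2.53839527  3.1117059   7.80832866] [ 0.4106193   0.4956181  -0.01368885] 78.24575901031494 0.22543885267348066
```

move_arm --pt "0 0 0 0 0 -2 1" --pt "0 0 0 0 0 -4 1" --pt "0 0 0 0 0 -6 1" --pt "0 0 0 0 0 -8 1" --pt "0 0 0 0 0 -10 1" --pt "0 0 0 0 0 -12 1" --pt "0 0 0 0 0 -12 1" --pt "0 0 0 0 0 -12 1" --pt "0 0 0 0 0 -12 1"

```text
t: 2.85
tcp_pos: [0.3546, 0.2799, 0.0423]
tool_rot: [0.672, 0.74, -0.0, -0.0]
force: [-0.5, 0.6, -6.6]
finger_gap: 0.222
gripper_force: 78.4
```

```bash
python3 - <<'E'
from h import *
s=readout.sense(); print(s["tcp_pos"],s["force"],s["ft_torque"],s["gripper_force"],s["finger_gap"])
s=imaging.snapshot("wrist"); save(s,"w2.png")
s=imaging.snapshot("scene"); save(s,"s2.png")
E
```

```text
[0.35457791 0.27991628 0.04225898] [-0.46426041  0.61084013 -6.60878942] [ 0.30375113  0.01578818 -0.02733355] 78.38021993637085 0.22235814094754747
```

View pics/w2.png

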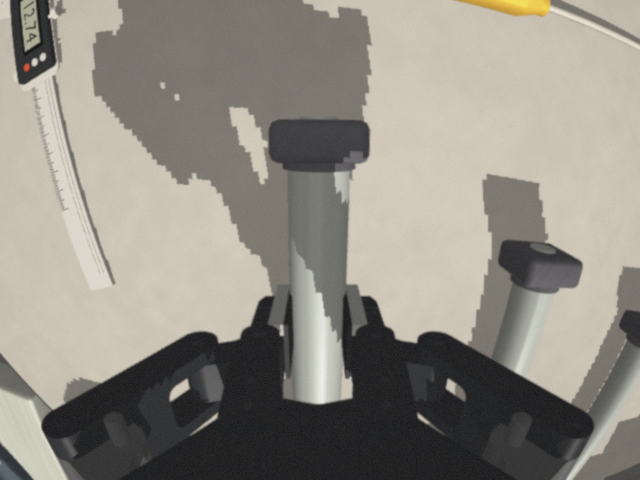

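The +y end has clearly lifted (cap at (318,142)). The moment of +0.30 N·m about x puts the weight towards -y. I'll lower the bar and shift the grip 40 mm that way.

move_arm --pt "0 0 0 0 0 4 1" --pt "0 0 0 0 0 8 1" --pt "0 0 0 0 0 11 1" --pt "0 0 0 0 0 11 1" --pt "0 0 0 0 0 9 0.4" --pt "0 0 0 0 0 9 0.4" --pt "0 0 0 -10 0 9 0.4" --pt "0 0 0 -25 0 9 0.4" --pt "0 0 0 -40 0 9 0.4" --pt "0 0 0 -40 0 9 0.4" --pt "0 0 0 -40 0 10.5 0.4" --pt "0 0 0 -40 0 10.5 0.4"

```text
t: 3.95
tcp_pos: [0.3587, 0.24, 0.0317]
tool_rot: [0.673, 0.74, 0.0, 0.0]
force: [0.0, 0.5, -0.8]
finger_gap: 0.606
gripper_force: 0.0
```

move_arm --pt "0 0 0 0 0 0 1" --pt "0 0 0 0 0 0 1" --pt "0 0 0 0 0 0 1" --pt "0 0 0 0 0 0 1" --pt "0 0 0 0 0 0 1" --pt "0 0 0 0 0 -3 1" --pt "0 0 0 0 0 -6 1" --pt "0 0 0 0 0 -9 1" --pt "0 0 0 0 0 -12 1" --pt "0 0 0 0 0 -12 1" --pt "0 0 0 0 0 -12 1" --pt "0 0 0 0 0 -12 1"

```text
t: 4.95
tcp_pos: [0.3584, 0.2401, 0.0438]
tool_rot: [0.672, 0.74, -0.0, -0.0]
force: [0.1, 0.7, -5.9]
finger_gap: 0.224
gripper_force: 78.5
```

```bash
python3 - <<'E'
from h import *
s=readout.sense(); print(s["tcp_pos"],s["force"],s["ft_torque"],s["gripper_force"],s["finger_gap"])
s=imaging.snapshot("scene"); save(s,"s3.png"); print(s["rvec"],s["tvec"])
E
```

```text
[0.35839386 0.24009566 0.04376917] [ 0.08232101  0.74146816 -5.85864258] [0.04270695 0.00210074 0.00297475] 78.54198932647705 0.224269025780059
[ 2.31728295 -0.81379725  0.32736266] [-0.35412128  0.4217867   0.68943693]
```

View pics/s3.png

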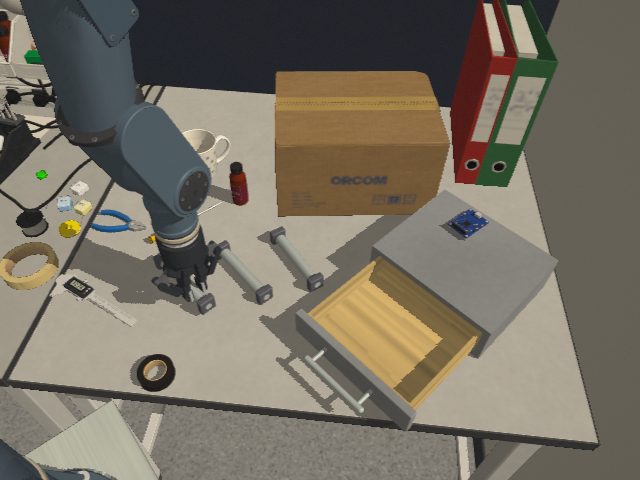

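The lift shows about 7 mm more to go (0.043 N·m over 5.9 N). In the picture the gripped arm is at about (195,295) and the other two have not moved. I'll shift the grip another 6 mm.

move_arm --pt "0 0 0 0 0 4 1" --pt "0 0 0 0 0 8 1" --pt "0 0 0 0 0 12 1" --pt "0 0 0 0 0 12 1" --pt "0 0 0 0 0 11 0.5" --pt "0 0 0 0 0 11 0.5" --pt "0 0 0 -3 0 11 0.5" --pt "0 0 0 -6 0 11 0.5" --pt "0 0 0 -6 0 12 0.5" --pt "0 0 0 -6 0 12 1" --pt "0 0 0 -6 0 12 1" --pt "0 0 0 -6 0 12 1" --squeeze 90

```text
t: 6.0
tcp_pos: [0.3589, 0.234, 0.0321]
tool_rot: [0.673, 0.74, 0.0, 0.0]
force: [0.6, -2.1, 3.9]
finger_gap: 0.223
gripper_force: 87.9
```

move_arm --pt "0 0 0 0 0 0 1" --pt "0 0 0 0 0 0 1" --pt "0 0 0 0 0 -4 1" --pt "0 0 0 0 0 -8 1" --pt "0 0 0 0 0 -12 1" --pt "0 0 0 0 0 -15 1" --pt "0 0 0 0 0 -15 1" --pt "0 0 0 0 0 -15 1" --pt "0 0 0 0 0 -15 1"

```text
t: 6.75
tcp_pos: [0.3589, 0.2342, 0.0468]
tool_rot: [0.672, 0.74, -0.0, -0.0]
force: [0.7, 0.3, -6.3]
finger_gap: 0.219
gripper_force: 88.5
```

```bash
python3 - <<'E'
from h import *
s=readout.sense(); print(s["tcp_pos"],s["force"],s["ft_torque"],s["gripper_force"],s["finger_gap"])
s=imaging.snapshot("wrist"); save(s,"w4.png")
E
```

```text
[0.35890627 0.23416741 0.04676286] [ 0.66417612  0.28801253 -6.32626172] [ 0.07061845 -0.00729442  0.0085707 ] 88.49234819412231 0.21870641218021913
```

View pics/w4.png

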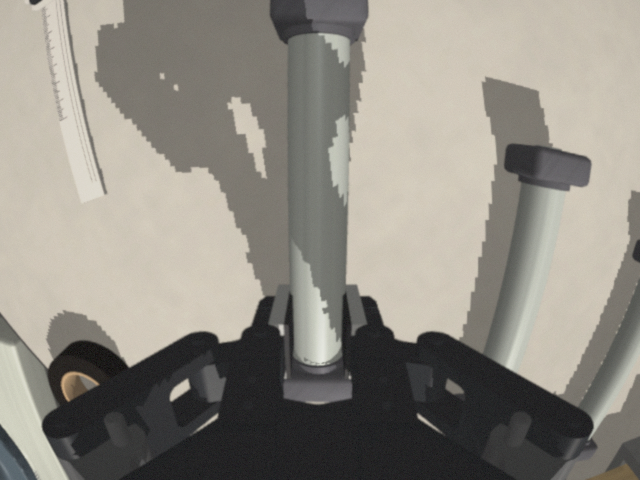

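```bash
cat >> h.py <<'E'
def wcloud(s):
    f=240/np.tan(np.radians(s["fovy"])/2); z=s["z_map"]; v,u=np.mgrid[0:480,0:640]
    dx,dy=u-s["cx"],v-s["cy"]; r=np.hypot(dx,dy)+1e-9; t=np.tan(r/f)/r
    p=np.stack([dx*t*z,dy*t*z,z],-1)
    M=R.from_rotvec(np.ravel(s["rvec"])).as_matrix()
    w=(p-np.ravel(s["tvec"]))@M; w[z==0]=np.nan
    return w
def ft(n=12):
    F=[];T=[]
    for _ in range(n):
        w=imaging.snapshot("wrist"); s=readout.sense(); F.append(s["force"]);T.append(s["ft_torque"])
    F=np.array(F);T=np.array(T); _,m=phi_now(s)
    f,t=F.mean(0),T.mean(0); bx=m[:,0]; off=np.cross([0,0,1],bx)  # weight at r*bx: torque=-W r * (bx x z)... 
    e=np.cross(bx,[0,0,1]); W=-f[2]
    print("t%.2f F"%s["t"],f.round(2),"sd",F.std(0).round(2),"T",t.round(4),"sd",T.std(0).round(4),"off along tool x mm: %.1f"%(-(t@e)/W*1000),"tcp",s["tcp_pos"].round(4))
    # bar tilt
    c=wcloud(w); tcp=s["tcp_pos"]; d=(c-tcp)@m   # tool coords
    k=(abs(d[...,1])<0.004)&(d[...,0]>0.015)&(d[...,0]<0.12)&(abs(d[...,2])<0.06)
    q=d[k]; xs=np.arange(.015,.12,.01); prof=[(round(x*1000),round(float(np.median(q[abs(q[:,0]-x)<.005,2]))*1000,1)) for x in xs if (abs(q[:,0]-x)<.005).sum()>5]
    print("profile (tool x, tool z) mm",prof)
E
python3 -c "
from h import *
ft()"
```

```text
t7.40 F [-0.06  0.26 -6.69] sd [0.67 0.69 0.5 ] T [ 0.0169  0.0075 -0.011 ] sd [0.0235 0.02   0.0364] off along tool x mm: -2.6 tcp [0.359  0.2342 0.0468]
profile (tool x, tool z) mm [(15, 6.5), (25, 6.4), (35, 6.3), (45, 6.4), (55, 6.4), (65, 6.3), (75, 6.3), (85, 6.2), (95, 6.3), (105, 4.9), (115, 1.1)]
```

The arm now hangs level (profile flat to 0.1 mm) with the balance point 2.6 mm from the grip. I'll carry it up and across.

move_arm --pt "0 0 0 0 0 -5 1" --pt "0 0 0 0 0 -15 1" --pt "0 0 0 0 0 -28 1" --pt "0 0 0 0 0 -42 1" --pt "0 0 0 0 0 -56 1" --pt "0 0 0 0 0 -70 1" --pt "0 0 0 0 0 -84 1" --pt "0 0 0 0 0 -96 1" --pt "0 0 0 0 0 -104 1" --pt "0 0 0 0 0 -108 1" --pt "0 0 0 0 0 -108 1"

```text
t: 8.32
tcp_pos: [0.359, 0.2342, 0.1556]
tool_rot: [0.672, 0.74, 0.001, 0.0]
force: [0.4, 0.1, -7.3]
finger_gap: 0.218
gripper_force: 88.5
```

```bash
python3 -c "
from h import *
go(531,-111,155,-85.25)"
```

```text
t8.3 tcp [359.  234.2 155.6] phi 5.5 tilt z [ 0.001  0.    -1.   ] -> turn z 90.7 shift [-360.1  138.2    0.6]
```

move_arm --pt "0 0 1 -4 1 0 1" --pt "0 0 3 -11 4 0 1" --pt "0 0 6 -25 10 0 1" --pt "0 0 10 -40 15 0 1" --pt "0 0 14.5 -58 22 0 1" --pt "0 0 19 -76 29 0 1" --pt "0 0 23.5 -94 36 0 1" --pt "0 0 28 -112 43 0 1" --pt "0 0 32.5 -130 50 0 1" --pt "0 0 37 -148 57 0 1" --pt "0 0 41.5 -165 64 0 1" --pt "0 0 45 -180 69 0 1"

```text
t: 9.32
tcp_pos: [0.4455, 0.0597, 0.154]
tool_rot: [0.906, 0.424, -0.0, -0.0]
force: [0.1, 1.2, -6.9]
finger_gap: 0.224
gripper_force: 88.6
```

```bash
python3 -c "
from h import *
go(531,-111,155,-85.25)"
```

```text
t9.3 tcp [445.5  59.7 154. ] phi -39.9 tilt z [-0.001 -0.    -1.   ] -> turn z 45.4 shift [-76.2 175.1  -1.1]
```

move_arm --pt "0 0 4 -7 15 0 1" --pt "0 0 8.5 -14 32 0 1" --pt "0 0 13 -22 50 0 1" --pt "0 0 17.5 -29 68 0 1" --pt "0 0 22 -37 86 0 1" --pt "0 0 26.5 -45 104 0 1" --pt "0 0 31 -53 122 0 1" --pt "0 0 35.5 -60 139 0 1" --pt "0 0 40 -67 154 0 1" --pt "0 0 43.5 -73 167 0 1" --pt "0 0 45.2 -76 174 0 1" --pt "0 0 45.3 -76 175 0 1"

```text
t: 10.32
tcp_pos: [0.5319, -0.1104, 0.1538]
tool_rot: [0.999, 0.044, -0.0, 0.0]
force: [0.0, 0.4, -6.8]
finger_gap: 0.221
gripper_force: 88.6
```

```bash
python3 - <<'E'
from h import *
go(531,-111,56,-85.25); ft(4)
s=imaging.snapshot("scene"); save(s,"s5.png")
E
```

```text
t10.3 tcp [ 531.9 -110.4  153.8] phi -85.0 tilt z [-0. -0. -1.] -> turn z 0.3 shift [-1.   0.5 97.8]
t10.52 F [ 0.04  0.25 -6.93] sd [0.18 0.41 0.48] T [ 0.0491 -0.0198  0.0142] sd [0.019  0.025  0.0144] off along tool x mm: -3.5 tcp [ 0.5303 -0.1074  0.1542]
profile (tool x, tool z) mm [(15, 6.6), (25, 6.6), (35, 6.6), (45, 6.6), (55, 6.6), (65, 6.5), (75, 6.5), (85, 6.4), (95, 6.5), (105, 5.0), (115, 1.2)]
```

View pics/s5.png

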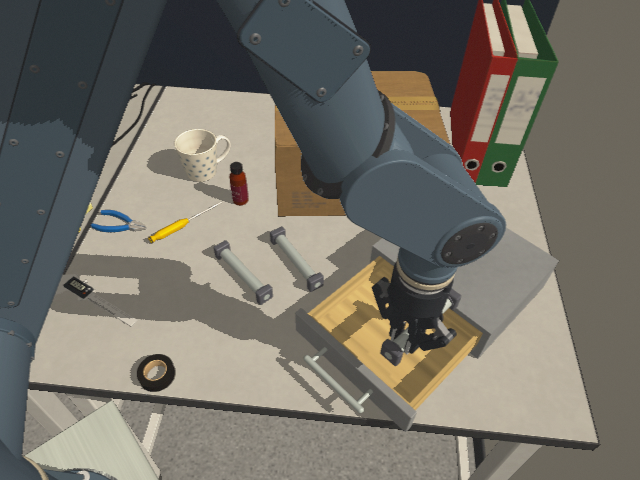

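The arm hangs level over the drawer's right slot, at about (400,345). I'll re-check the settled pose before lowering.

```bash
python3 -c "
from h import *
go(531,-111,56,-85.25)"
```

```text
t10.6 tcp [ 530.5 -107.3  154.4] phi -84.7 tilt z [-0.002  0.001 -1.   ] -> turn z 0.5 shift [ 0.4  3.9 98.4]
```

move_arm --pt "0 0 0.5 0 3 8 1" --pt "0 0 0.5 0 4 22 1" --pt "0 0 0.5 0 4 38 1" --pt "0 0 0.5 0 4 54 1" --pt "0 0 0.5 0 4 68 1" --pt "0 0 0.5 0 4 78 1" --pt "0 0 0.5 0 4 86 1" --pt "0 0 0.5 0 4 92 1" --pt "0 0 0.5 0 4 96 1" --pt "0 0 0.5 0 4 97 1" --pt "0 0 0.5 0 4 98 1" --pt "0 0 0.5 0 4 98 1"

```text
t: 11.57
tcp_pos: [0.5323, -0.1125, 0.0571]
tool_rot: [0.999, 0.041, 0.0, 0.0]
force: [0.4, 0.2, -7.3]
finger_gap: 0.22
gripper_force: 88.7
```

```bash
python3 -c "
from h import *
go(531,-111,56,-85.25); ft(4)"
```

```text
t11.6 tcp [ 532.3 -112.5   57.1] phi -85.3 tilt z [ 0.001 -0.    -1.   ] -> turn z -0.1 shift [-1.1 -1.6  1.1]
t11.77 F [-0.12  0.01 -7.03] sd [0.4  0.38 0.65] T [-0.0012 -0.007   0.0177] sd [0.0363 0.0378 0.0236] off along tool x mm: -1.0 tcp [ 0.5322 -0.1125  0.0573]
profile (tool x, tool z) mm [(15, 6.5), (25, 6.4), (35, 6.4), (45, 6.3), (55, 6.4), (65, 6.3), (75, 6.2), (85, 6.3), (95, 6.2), (105, 4.7), (115, 0.9)]
```

move_arm --pt "0 0 0 -1 -1 1 1" --pt "0 0 0 -1 -1 2 1" --pt "0 0 0 -1 -1 2.5 1" --pt "0 0 0 -1 -1 2.5 1" --pt "0 0 0 -1 -1 2.5 1"

```text
t: 12.18
tcp_pos: [0.5308, -0.1114, 0.0543]
tool_rot: [0.999, 0.041, -0.0, -0.0]
force: [0.4, -0.1, -6.8]
finger_gap: 0.22
gripper_force: 88.6
```

move_arm --pt "0 0 0 0 0 0.7 1" --pt "0 0 0 0 0 1.4 1" --pt "0 0 0 0 0 2 1" --pt "0 0 0 0 0 2 1"

```text
t: 12.52
tcp_pos: [0.5309, -0.1114, 0.0541]
tool_rot: [0.999, 0.041, 0.0, 0.0]
force: [-2.8, 0.7, 8.2]
finger_gap: 0.225
gripper_force: 90.5
```

Contact with the floor. Now I'll release and rise.

move_arm --pt "0 0 0 0 0 -1 1" --pt "0 0 0 0 0 -1 0.55" --pt "0 0 0 0 0 -1 0.55" --pt "0 0 0 0 0 -1 0.55" --pt "0 0 0 0 0 -10 0.55" --pt "0 0 0 0 0 -30 0.55" --pt "0 0 0 0 0 -55 0.55" --pt "0 0 0 0 0 -80 0.55" --pt "0 0 0 0 0 -100 0.55" --pt "0 0 0 0 0 -120 0.5" --pt "0 0 0 0 0 -130 0.4" --pt "0 0 0 0 0 -130 0.4"

```text
t: 13.52
tcp_pos: [0.5324, -0.1121, 0.1851]
tool_rot: [0.999, 0.041, 0.003, 0.001]
force: [0.2, -0.1, 0.8]
finger_gap: 0.601
gripper_force: 0.0
```

```bash
python3 - <<'E'
from fit import *
s=imaging.snapshot("top"); save(s,"top1.png"); w=cloud(s)
for a in armfit(w,[(268,356,207,245),(252,340,256,290)]): print(a)
go(459,237,150,1.5)
E
```

```text
(array([560.5, 199.3]), np.float64(153.2), 84.2)
(array([458.7, 237.1]), np.float64(153.7), 91.2)
t13.6 tcp [ 531.5 -111.7  183.6] phi -85.3 tilt z [ 0.003 -0.001 -1.   ] -> turn z -86.8 shift [ -43.8 -353.5   32.9]
```

View pics/top1.png

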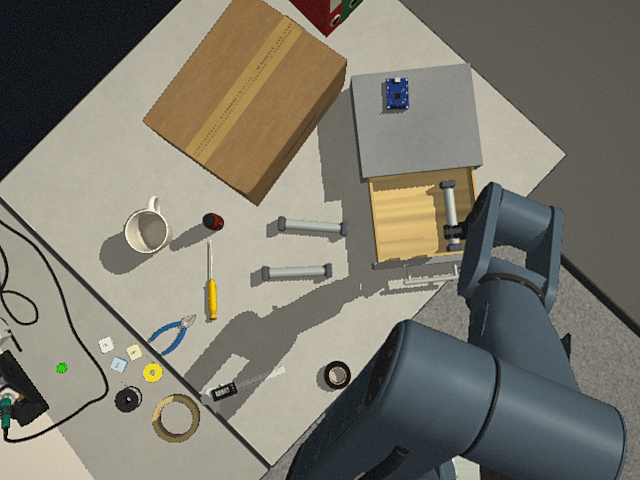

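The first arm lies in the drawer's right slot, at (450,215). The other two have not moved. On to arm B.

move_arm --pt "0 0 -6 -3 -24 0 0.4" --pt "0 0 -13 -6 -53 0 0.4" --pt "0 0 -20 -10 -81 0 0.4" --pt "0 0 -27 -13 -110 0 0.4" --pt "0 0 -34 -17 -138 0 0.4" --pt "0 0 -41 -20 -167 0 0.4" --pt "0 0 -48 -24 -195 5 0.4" --pt "0 0 -55 -27 -224 10 0.4" --pt "0 0 -62 -31 -252 15 0.4" --pt "0 0 -69 -34 -281 20 0.4" --pt "0 0 -76 -38 -310 25 0.4" --pt "0 0 -82 -41 -334 30 0.4"

```text
t: 14.57
tcp_pos: [0.4609, 0.2196, 0.1505]
tool_rot: [0.725, 0.689, -0.001, -0.001]
force: [0.9, -0.4, -0.4]
finger_gap: 0.601
gripper_force: 0.0
```

```bash
python3 - <<'E'
from fit import *
s=imaging.snapshot("top"); w=cloud(s)
for a in armfit(w,[(252,340,256,290)]): print(a)
go(459,237,31,1.3)
E
```

```text
Traceback (most recent call last):
  File "fit.py", line 7, in armfit
    n,l,st,_=cv2.connectedComponentsWithStats(m); i=1+np.argmax(st[1:,4])
                                                      ~~~~~~~~~^^^^^^^^^^
ValueError: attempt to get argmax of an empty sequence
```

```bash
cat >> fit.py <<'E'
def warm(c0,r=0.13):
    w=wcloud(imaging.snapshot("wrist")); m=((w[...,2]>.018)&(w[...,2]<.05)&(np.hypot(w[...,0]-c0[0]/1000,w[...,1]-c0[1]/1000)<r)).astype(np.uint8)
    n,l,st,_=cv2.connectedComponentsWithStats(m)
    for i in range(1,n):
        if st[i,4]<400: continue
        p=w[l==i]*1000; r=cv2.minAreaRect(p[:,:2].astype(np.float32)); k=p[p[:,2]<31]
        U,S,V=np.linalg.svd(p[:,:2]-p[:,:2].mean(0),full_matrices=False); d=V[0]*np.sign(V[0][1]); a=p[:,:2]@d
        print(st[i,4],"rect",np.round(r[0],1),np.round(r[1],1),round(r[2],1),"pca ang %.1f"%np.degrees(np.arctan2(d[1],d[0])),"len %.1f"%np.ptp(np.percentile(a,[1,99])),"z",np.percentile(p[:,2],[5,50,95]).round(1))
E
python3 - <<'E'
from fit import *
warm((459,237)); go(459,237,31,1.3)
E
```

```text
7619 rect [458.4 236.8] [ 32.5 157.1] 1.4 pca ang 91.4 len 152.3 z [20.  25.3 31.3]
4824 rect [559.9 211.4] [133.2  32.3] 83.2 pca ang 84.0 len 128.3 z [19.6 25.1 31.2]
t14.7 tcp [460.1 220.5 150.2] phi -3.0 tilt z [-0.005 -0.    -1.   ] -> turn z -4.3 shift [ 16.5  -1.4 119.1]
```

move_arm --pt "0 0 -2 8 0 10 0.4" --pt "0 0 -4.3 16 -1 30 0.4" --pt "0 0 -4.3 16 -2 55 0.4" --pt "0 0 -4.3 16 -2 80 0.4" --pt "0 0 -4.3 16 -2 100 0.4" --pt "0 0 -4.3 16 -2 112 0.4" --pt "0 0 -4.3 16 -2 118 0.4" --pt "0 0 -4.3 16 -2 118 0.4" --pt "0 0 -4.3 16 -2 118 1" --pt "0 0 -4.3 16 -2 118 1" --pt "0 0 -4.3 16 -2 118 1" --pt "0 0 -4.3 16 -2 118 1" --squeeze 80

```text
t: 15.67
tcp_pos: [0.4607, 0.2338, 0.0352]
tool_rot: [0.701, 0.714, -0.001, -0.0]
force: [-3.0, -1.5, 3.1]
finger_gap: 0.226
gripper_force: 78.4
```

move_arm --pt "0 0 0 0 0 0 1" --pt "0 0 0 0 0 0 1" --pt "0 0 0 0 0 -2 1" --pt "0 0 0 0 0 -4 1" --pt "0 0 0 0 0 -6 1" --pt "0 0 0 0 0 -8 1" --pt "0 0 0 0 0 -10 1" --pt "0 0 0 0 0 -12 1" --pt "0 0 0 0 0 -12 1" --pt "0 0 0 0 0 -12 1" --pt "0 0 0 0 0 -12 1"

```text
t: 16.58
tcp_pos: [0.4618, 0.2342, 0.0464]
tool_rot: [0.701, 0.713, 0.0, 0.0]
force: [0.2, 1.4, -5.0]
finger_gap: 0.222
gripper_force: 78.4
```

```bash
python3 -c "
from h import *
ft(8)"
```

```text
t16.98 F [ 0.11  0.26 -5.37] sd [0.57 0.29 0.57] T [-0.0782 -0.109  -0.0096] sd [0.0298 0.0504 0.0537] off along tool x mm: 14.9 tcp [0.4618 0.2342 0.0463]
profile (tool x, tool z) mm [(15, 12.6), (25, 13.7), (35, 15.0), (45, 16.4), (55, 17.8), (65, 16.0), (75, 15.1), (85, 47.3), (95, 47.2), (105, 47.4), (115, 47.3)]
```

The +y end sags by about 7.6°, so the heavy side is +x in tool axes. I'll set it down and shift +42 mm.

move_arm --pt "0 0 0 0 0 4 1" --pt "0 0 0 0 0 8 1" --pt "0 0 0 0 0 12 1" --pt "0 0 0 0 0 12 1" --pt "0 0 0 0 0 12 0.4" --pt "0 0 0 0 0 12 0.4" --pt "0 0 0 10 0 12 0.4" --pt "0 0 0 26 0 12 0.4" --pt "0 0 0 42 0 12 0.4" --pt "0 0 0 42 0 13 0.4" --pt "0 0 0 42 0 14 0.4" --pt "0 0 0 42 0 14 0.4"

```text
t: 17.98
tcp_pos: [0.4604, 0.2764, 0.0321]
tool_rot: [0.701, 0.714, -0.0, -0.0]
force: [0.1, 0.9, 0.4]
finger_gap: 0.598
gripper_force: 0.0
```

move_arm --pt "0 0 0 0 0 0 1" --pt "0 0 0 0 0 0 1" --pt "0 0 0 0 0 0 1" --pt "0 0 0 0 0 0 1" --pt "0 0 0 0 0 0 1" --pt "0 0 0 0 0 -3 1" --pt "0 0 0 0 0 -6 1" --pt "0 0 0 0 0 -9 1" --pt "0 0 0 0 0 -12 1" --pt "0 0 0 0 0 -15 1" --pt "0 0 0 0 0 -15 1" --pt "0 0 0 0 0 -15 1" --squeeze 90

```text
t: 18.98
tcp_pos: [0.4609, 0.2762, 0.0474]
tool_rot: [0.701, 0.713, 0.0, 0.0]
force: [0.4, 0.1, -7.2]
finger_gap: 0.22
gripper_force: 88.4
```

```bash
python3 -c "
from h import *
ft(10)"
```

```text
t19.48 F [ 0.12  0.13 -7.45] sd [0.51 0.31 0.45] T [-0.0545 -0.0124  0.0091] sd [0.0258 0.0237 0.0284] off along tool x mm: 7.4 tcp [0.4608 0.2762 0.0473]
profile (tool x, tool z) mm [(15, 7.1), (25, 2.5), (35, 5.6), (45, 48.3), (55, 48.2), (65, 48.2), (75, 48.1), (85, 48.2), (95, 48.2), (105, 48.2), (115, 48.2)]
```

move_arm --pt "0 0 0 0 0 5 1" --pt "0 0 0 0 0 10 1" --pt "0 0 0 0 0 15 1" --pt "0 0 0 0 0 15 1" --pt "0 0 0 0 0 14 0.5" --pt "0 0 0 0 0 14 0.5" --pt "0 0 0 3 0 14 0.5" --pt "0 0 0 6 0 14 0.5" --pt "0 0 0 6 0 15 0.5" --pt "0 0 0 6 0 15 1" --pt "0 0 0 6 0 15 1" --pt "0 0 0 6 0 15 1"

```text
t: 20.48
tcp_pos: [0.4607, 0.2823, 0.0328]
tool_rot: [0.701, 0.713, 0.0, -0.0]
force: [-0.8, 0.8, 4.7]
finger_gap: 0.226
gripper_force: 87.9
```

move_arm --pt "0 0 0 0 0 0 1" --pt "0 0 0 0 0 0 1" --pt "0 0 0 0 0 -4 1" --pt "0 0 0 0 0 -8 1" --pt "0 0 0 0 0 -12 1" --pt "0 0 0 0 0 -15 1" --pt "0 0 0 0 0 -15 1" --pt "0 0 0 0 0 -15 1" --pt "0 0 0 0 0 -15 1"

```text
t: 21.23
tcp_pos: [0.4606, 0.2821, 0.0471]
tool_rot: [0.701, 0.713, -0.0, -0.0]
force: [-0.0, -0.3, -7.5]
finger_gap: 0.218
gripper_force: 88.5
```

```bash
python3 - <<'E'
from h import *
ft(10); go(0,0,155)
s=imaging.snapshot("scene"); save(s,"s6.png"); cv2.imwrite("pics/s6c.png",cv2.resize(s["img"][180:330,140:360,::-1],None,fx=3,fy=3))
E
```

```text
t21.73 F [ 0.   -0.32 -7.59] sd [0.57 0.65 0.53] T [-0.0119 -0.0046 -0.0125] sd [0.0245 0.0252 0.041 ] off along tool x mm: 1.6 tcp [0.4607 0.2822 0.0473]
profile (tool x, tool z) mm [(15, 4.7), (25, 2.1), (35, 20.3), (45, 48.3), (55, 48.3), (65, 48.2), (75, 48.1), (85, 48.2), (95, 48.2), (105, 48.3), (115, 48.3)]
t21.7 tcp [460.7 282.2  47.3] phi 1.0 tilt z [-0. -0. -1.] -> turn z 0.0 shift [-274.1 -465.6 -107.7]
```

View pics/s6c.png

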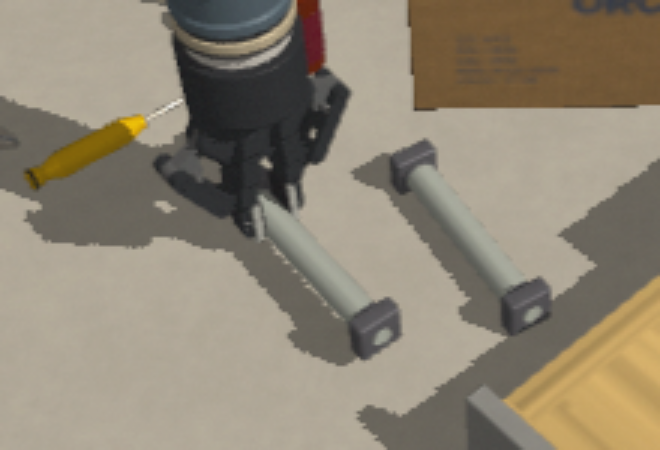

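The arm hangs level with a 1.6 mm offset; its free cap is at (375,325) in the crop. I'll lift it and carry it to the middle slot, heavy end to the front.

move_arm --pt "0 0 0 0 0 -5 1" --pt "0 0 0 0 0 -15 1" --pt "0 0 0 0 0 -28 1" --pt "0 0 0 0 0 -42 1" --pt "0 0 0 0 0 -56 1" --pt "0 0 0 0 0 -70 1" --pt "0 0 0 0 0 -84 1" --pt "0 0 0 0 0 -96 1" --pt "0 0 0 0 0 -104 1" --pt "0 0 0 0 0 -108 1" --pt "0 0 0 0 0 -108 1"

```text
t: 22.7
tcp_pos: [0.461, 0.2823, 0.1566]
tool_rot: [0.701, 0.713, 0.001, 0.0]
force: [0.3, -0.4, -7.3]
finger_gap: 0.213
gripper_force: 88.5
```

```bash
python3 -c "
from h import *
go(526,-51,155,94.75)"
```

```text
t22.7 tcp [461.  282.3 156.6] phi 1.0 tilt z [ 0.002  0.001 -1.   ] -> turn z -93.8 shift [-334.4   59.2    1.5]
```

move_arm --pt "0 0 -1 -4 1 0 1" --pt "0 0 -3 -11 2 0 1" --pt "0 0 -6 -24 4 0 1" --pt "0 0 -10 -38 7 0 1" --pt "0 0 -15 -55 10 0 1" --pt "0 0 -20 -72 13 0 1" --pt "0 0 -25 -89 16 0 1" --pt "0 0 -30 -106 19 0 1" --pt "0 0 -35 -123 22 0 1" --pt "0 0 -40 -140 25 0 1" --pt "0 0 -44 -156 28 0 1" --pt "0 0 -47 -168 30 0 1"

```text
t: 23.7
tcp_pos: [0.4935, 0.1134, 0.1546]
tool_rot: [0.357, 0.934, -0.0, -0.001]
force: [0.5, 0.0, -7.8]
finger_gap: 0.216
gripper_force: 88.7
```

```bash
python3 -c "
from h import *
go(526,-51,155,94.75)"
```

```text
t23.7 tcp [493.5 113.4 154.6] phi 48.1 tilt z [-0.001 -0.    -1.   ] -> turn z -46.6 shift [-133.9 -100.7   -0.4]
```

move_arm --pt "0 0 -4 -12 -9 0 1" --pt "0 0 -9 -26 -20 0 1" --pt "0 0 -14 -40 -30 0 1" --pt "0 0 -19 -55 -41 0 1" --pt "0 0 -24 -69 -52 0 1" --pt "0 0 -29 -83 -62 0 1" --pt "0 0 -34 -97 -73 0 1" --pt "0 0 -39 -111 -84 0 1" --pt "0 0 -43 -123 -93 0 1" --pt "0 0 -46 -131 -99 0 1" --pt "0 0 -46.5 -134 -100.5 0 1" --pt "0 0 -46.5 -134 -100.5 0 1"

```text
t: 24.7
tcp_pos: [0.526, -0.0504, 0.1547]
tool_rot: [-0.038, 0.999, 0.0, -0.0]
force: [0.6, 0.2, -7.3]
finger_gap: 0.223
gripper_force: 88.6
```

```bash
python3 - <<'E'
from h import *
ft(6); go(526,-51,57,94.75)
s=imaging.snapshot("scene"); save(s,"s7.png")
E
```

```text
t25.00 F [-0.58  0.25 -7.52] sd [0.6  0.49 0.16] T [ 0.0172  0.0201 -0.0038] sd [0.0202 0.0178 0.0254] off along tool x mm: -2.5 tcp [ 0.5256 -0.0488  0.1552]
profile (tool x, tool z) mm [(15, 4.6), (25, 1.9), (35, 11.5)]
t25.0 tcp [525.6 -48.8 155.2] phi 94.5 tilt z [-0.001  0.    -1.   ] -> turn z -0.2 shift [-0.3 -2.3 98.2]
```

View pics/s7.png

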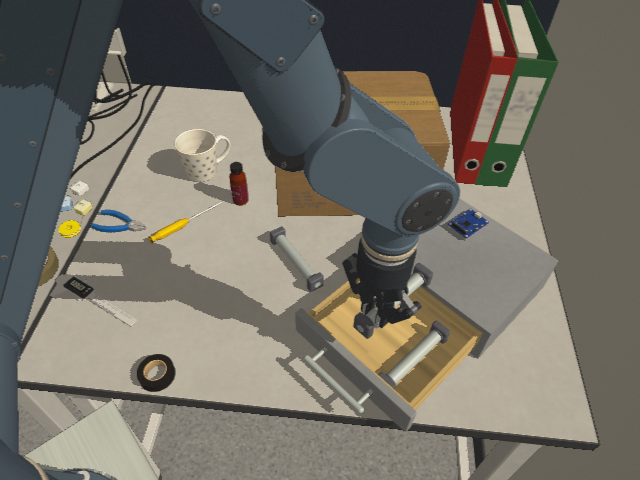

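Arm 1 lies flat on the right, at (417,355). Arm 2 hangs level above the middle slot, caps at (365,325) and (418,275). I'll lower it.

move_arm --pt "0 0 -0.2 0 -1 8 1" --pt "0 0 -0.2 0 -2 22 1" --pt "0 0 -0.2 0 -2 38 1" --pt "0 0 -0.2 0 -2 54 1" --pt "0 0 -0.2 0 -2 68 1" --pt "0 0 -0.2 0 -2 78 1" --pt "0 0 -0.2 0 -2 86 1" --pt "0 0 -0.2 0 -2 92 1" --pt "0 0 -0.2 0 -2 96 1" --pt "0 0 -0.2 0 -2 98 1" --pt "0 0 -0.2 0 -2 98 1" --pt "0 0 -0.2 0 -2 98 1"

```text
t: 26.05
tcp_pos: [0.5265, -0.0517, 0.0577]
tool_rot: [-0.041, 0.999, -0.0, 0.0]
force: [0.6, 0.6, -7.0]
finger_gap: 0.218
gripper_force: 88.6
```

move_arm --pt "0 0 0 0 0 0.6 1" --pt "0 0 0 0 0 1.2 1" --pt "0 0 0 0 0 1.8 1" --pt "0 0 0 0 0 2 1" --pt "0 0 0 0 0 2 1"

```text
t: 26.47
tcp_pos: [0.5261, -0.0516, 0.0554]
tool_rot: [-0.041, 0.999, -0.0, 0.0]
force: [0.9, 0.4, -7.2]
finger_gap: 0.22
gripper_force: 88.6
```

move_arm --pt "0 0 0 0 0 0.5 1" --pt "0 0 0 0 0 1 1" --pt "0 0 0 0 0 1.5 1" --pt "0 0 0 0 0 1.5 1" --pt "0 0 0 0 0 1.5 1"

```text
t: 26.88
tcp_pos: [0.5262, -0.0516, 0.0548]
tool_rot: [-0.041, 0.999, -0.0, 0.0]
force: [-2.4, -0.1, 6.7]
finger_gap: 0.221
gripper_force: 90.0
```

move_arm --pt "0 0 0 0 0 -1 1" --pt "0 0 0 0 0 -1 0.55" --pt "0 0 0 0 0 -1 0.55" --pt "0 0 0 0 0 -1 0.55" --pt "0 0 0 0 0 -10 0.55" --pt "0 0 0 0 0 -30 0.55" --pt "0 0 0 0 0 -55 0.55" --pt "0 0 0 0 0 -80 0.55" --pt "0 0 0 0 0 -100 0.55" --pt "0 0 0 0 0 -120 0.5" --pt "0 0 0 0 0 -130 0.4" --pt "0 0 0 0 0 -130 0.4"

```text
t: 27.88
tcp_pos: [0.5277, -0.0521, 0.1866]
tool_rot: [-0.041, 0.999, -0.001, 0.003]
force: [1.1, -0.5, -0.4]
finger_gap: 0.6
gripper_force: 0.0
```

```bash
python3 - <<'E'
from fit import *
s=imaging.snapshot("top"); w=cloud(s); save(s,"top2.png")
for a in armfit(w,[(268,356,207,245)]): print(a)
go(555,199,150,-5.9)
E
```

```text
(array([560.3, 199.4]), np.float64(153.1), 84.1)
t27.9 tcp [526.8 -51.8 185.1] phi 94.7 tilt z [ 0.003 -0.001 -1.   ] -> turn z 100.6 shift [-48.6 247.7  34.9]
```

move_arm --pt "0 0 6 -3 15 0 0.4" --pt "0 0 13 -6 32 0 0.4" --pt "0 0 20 -10 49 0 0.4" --pt "0 0 27 -13 66 0 0.4" --pt "0 0 34 -16 84 0 0.4" --pt "0 0 41 -20 101 0 0.4" --pt "0 0 48 -24 118 0 0.4" --pt "0 0 55 -27 135 5 0.4" --pt "0 0 62 -30 152 10 0.4" --pt "0 0 69 -34 170 15 0.4" --pt "0 0 76 -37 187 22 0.4" --pt "0 0 83 -40 204 28 0.4"

```text
t: 28.93
tcp_pos: [0.5482, 0.1557, 0.1537]
tool_rot: [0.634, 0.774, -0.001, -0.001]
force: [0.8, -0.1, 0.2]
finger_gap: 0.6
gripper_force: 0.0
```

```bash
python3 - <<'E'
from fit import *
warm((560,199)); go(560,199,110,-5.9)
E
```

```text
1131 rect [637.4 301.5] [ 2.7 42.8] 52.9 pca ang 143.0 len 40.0 z [19.5 35.  48.5]
7677 rect [560.5 198.7] [155.9  32.3] 84.5 pca ang 84.4 len 151.5 z [19.9 25.3 31.3]
t29.0 tcp [547.8 158.4 152.7] phi 11.2 tilt z [-0.005  0.002 -1.   ] -> turn z 17.1 shift [37.4 20.  42.7]
```

move_arm --pt "0 0 6 12 7 10 0.4" --pt "0 0 12 25 14 25 0.4" --pt "0 0 17 37 20 45 0.4" --pt "0 0 17 37 20 60 0.4" --pt "0 0 17 37 20 60 0.4"

```text
t: 29.4
tcp_pos: [0.5583, 0.1951, 0.0915]
tool_rot: [0.738, 0.675, -0.004, -0.002]
force: [-0.7, -0.6, -0.2]
finger_gap: 0.602
gripper_force: 0.0
```

```bash
python3 - <<'E'
from fit import *
go(560.4,199,32,-5.7)
s=imaging.snapshot("wrist"); M=R.from_rotvec(np.ravel(s["rvec"])).as_matrix(); c=-M.T@np.ravel(s["tvec"]); st=readout.sense(); _,m=phi_now(st); print("cam",c,"in tool",m.T@(c-st["tcp_pos"]))
w=np.load("top0.npy"); k=(w[...,2]>.05)&(w[...,0]<.75)&(w[...,1]>.19)&(w[...,1]<.6)&(w[...,0]>.58); p=w[k]; print(p[np.argsort(p[:,1])][:5].round(3), p[:,2].max())
E
```

```text
t29.4 tcp [558.3 195.1  91.5] phi -5.2 tilt z [-0.009 -0.001 -1.   ] -> turn z 0.5 shift [ 4.2  2.2 59.5]
cam [0.56546418 0.26534505 0.20796193] in tool [ 0.07059059 -0.00086682 -0.11503045]
[[0.75  0.218 0.052]
 [0.75  0.218 0.173]
 [0.749 0.218 0.17 ]
 [0.749 0.218 0.106]
 [0.748 0.218 0.164]] 0.20859609496262202
```

move_arm --pt "0 0 0.5 4 2 15 0.4" --pt "0 0 0.5 4 2 30 0.4" --pt "0 0 0.5 4 2 45 0.4" --pt "0 0 0.5 4 2 55 0.4" --pt "0 0 0.5 4 2 59 0.4" --pt "0 0 0.5 4 2 59 0.4" --pt "0 0 0.5 4 2 59 0.4" --pt "0 0 0.5 4 2 59 1" --pt "0 0 0.5 4 2 59 1" --pt "0 0 0.5 4 2 59 1" --pt "0 0 0.5 4 2 59 1" --pt "0 0 0.5 4 2 59 1" --squeeze 80

```text
t: 30.45
tcp_pos: [0.563, 0.1991, 0.0378]
tool_rot: [0.742, 0.671, -0.001, -0.0]
force: [-1.8, -1.0, 6.2]
finger_gap: 0.223
gripper_force: 78.3
```

move_arm --pt "0 0 0 0 0 0 1" --pt "0 0 0 0 0 0 1" --pt "0 0 0 0 0 -2 1" --pt "0 0 0 0 0 -4 1" --pt "0 0 0 0 0 -6 1" --pt "0 0 0 0 0 -8 1" --pt "0 0 0 0 0 -10 1" --pt "0 0 0 0 0 -12 1" --pt "0 0 0 0 0 -12 1" --pt "0 0 0 0 0 -12 1" --pt "0 0 0 0 0 -12 1"

```text
t: 31.37
tcp_pos: [0.5637, 0.199, 0.0488]
tool_rot: [0.742, 0.67, -0.0, -0.0]
force: [-0.3, -0.0, -6.7]
finger_gap: 0.22
gripper_force: 78.4
```

```bash
python3 -c "
from h import *
ft(8)"
```

```text
t31.77 F [-0.06  0.55 -4.96] sd [0.42 0.16 0.6 ] T [-0.1701  0.02   -0.0002] sd [0.0317 0.0311 0.0286] off along tool x mm: 34.5 tcp [0.5637 0.199  0.0487]
profile (tool x, tool z) mm [(15, 12.5), (25, 12.6), (35, 12.8), (45, 12.9), (55, 13.1), (65, 8.8), (75, 8.3), (85, 49.7), (95, 49.6), (105, 49.6), (115, 49.7)]
```

The heavy end is +y, with an estimated offset of 34 mm. The grip was also a little high, so I'll shift +34 mm and regrip lower.

move_arm --pt "0 0 0 0 0 4 1" --pt "0 0 0 0 0 8 1" --pt "0 0 0 0 0 11 1" --pt "0 0 0 0 0 11 1" --pt "0 0 0 0 0 11 0.4" --pt "0 0 0 0 0 11 0.4" --pt "0 0 0 10 0 11 0.4" --pt "0 0 0 22 0 11 0.4" --pt "0 0 0 34 0 11 0.4" --pt "0 0 0 34 0 13 0.4" --pt "0 0 0 34 0 14 0.4" --pt "0 0 0 34 0 14 0.4"

```text
t: 32.77
tcp_pos: [0.5667, 0.2333, 0.0344]
tool_rot: [0.742, 0.671, -0.0, -0.0]
force: [-0.6, -0.8, -0.5]
finger_gap: 0.603
gripper_force: 0.0
```

```bash
python3 - <<'E'
from fit import *
warm((560,199)); go(562,232,32,-5.7)
E
```

```text
2884 rect [637.2 301.7] [ 1.5 43.4] 53.1 pca ang 143.0 len 40.0 z [20.4 36.8 48.8]
11509 rect [568.4 233. ] [88.2 32.1] 86.9 pca ang 84.6 len 82.0 z [20.1 25.6 31.4]
2250 rect [534.5 237.4] [23.3 14.3] 84.5 pca ang 103.1 len 22.6 z [20.6 36.7 49.3]
2239 rect [593.7 232.9] [23.3 14.4] 47.4 pca ang 66.1 len 22.5 z [20.5 37.  49.2]
t32.8 tcp [566.7 232.9  34.5] phi -5.8 tilt z [-0.001 -0.    -1.   ] -> turn z -0.1 shift [-1.4 -4.6  2.5]
```

move_arm --pt "0 0 0 0 0 2.5 0.4" --pt "0 0 0 0 0 2.5 0.4" --pt "0 0 0 0 0 2.5 1" --pt "0 0 0 0 0 2.5 1" --pt "0 0 0 0 0 2.5 1" --pt "0 0 0 0 0 2.5 1" --pt "0 0 0 0 0 -2 1" --pt "0 0 0 0 0 -6 1" --pt "0 0 0 0 0 -10 1" --pt "0 0 0 0 0 -13 1" --pt "0 0 0 0 0 -13 1" --pt "0 0 0 0 0 -13 1" --squeeze 90

```text
t: 33.82
tcp_pos: [0.5673, 0.2329, 0.0479]
tool_rot: [0.742, 0.67, 0.0, 0.0]
force: [-0.1, 0.4, -5.4]
finger_gap: 0.216
gripper_force: 88.4
```

```bash
python3 -c "
from h import *
ft(10); go(0,0,155)"
```

```text
t34.32 F [-0.22 -0.24 -5.25] sd [0.5  0.56 0.39] T [ 0.0055 -0.0024 -0.0007] sd [0.0231 0.0328 0.0158] off along tool x mm: -1.1 tcp [0.5672 0.2329 0.0477]
profile (tool x, tool z) mm [(15, 7.1), (25, 6.5), (35, 1.8), (45, 16.0), (55, 48.7), (65, 48.7), (75, 48.7), (85, 48.7), (95, 48.6), (105, 48.7), (115, 48.7)]
t34.3 tcp [567.2 232.9  47.7] phi -5.8 tilt z [-0. -0. -1.] -> turn z 0.0 shift [-289.  -540.7 -107.2]
```

Balanced to within 1 mm. I'll lift and carry it to the left slot.

move_arm --pt "0 0 0 0 0 -5 1" --pt "0 0 0 0 0 -15 1" --pt "0 0 0 0 0 -28 1" --pt "0 0 0 0 0 -42 1" --pt "0 0 0 0 0 -56 1" --pt "0 0 0 0 0 -70 1" --pt "0 0 0 0 0 -84 1" --pt "0 0 0 0 0 -96 1" --pt "0 0 0 0 0 -104 1" --pt "0 0 0 0 0 -108 1" --pt "0 0 0 0 0 -108 1"

```text
t: 35.23
tcp_pos: [0.5678, 0.233, 0.1573]
tool_rot: [0.742, 0.67, 0.001, 0.001]
force: [0.1, 0.4, -5.9]
finger_gap: 0.218
gripper_force: 88.4
```

```bash
python3 -c "
from h import *
go(533,9.5,155,94.75)"
```

```text
t35.2 tcp [567.8 233.  157.3] phi -5.8 tilt z [ 0.002  0.001 -1.   ] -> turn z -100.6 shift [-225.9  -12.     2.1]
```

move_arm --pt "0 0 -1 -4 0 0 1" --pt "0 0 -3 -11 -1 0 1" --pt "0 0 -7 -21 -1 0 1" --pt "0 0 -12 -32 -2 0 1" --pt "0 0 -17 -43 -2 0 1" --pt "0 0 -22 -54 -3 0 1" --pt "0 0 -27 -65 -3 0 1" --pt "0 0 -32 -76 -4 0 1" --pt "0 0 -37 -87 -5 0 1" --pt "0 0 -42 -98 -5 0 1" --pt "0 0 -47 -108 -6 0 1" --pt "0 0 -50 -114 -6 0 1"

```text
t: 36.23
tcp_pos: [0.5486, 0.1187, 0.1547]
tool_rot: [0.387, 0.922, -0.001, -0.001]
force: [0.0, -0.4, -5.3]
finger_gap: 0.223
gripper_force: 88.5
```

```bash
python3 -c "
from h import *
go(533,9.5,155,94.75)"
```

```text
t36.2 tcp [548.6 118.7 154.7] phi 44.4 tilt z [-0.003 -0.001 -1.   ] -> turn z -50.3 shift [-67.1 -87.6  -0.2]
```

move_arm --pt "0 0 -4 -5 -7 0 1" --pt "0 0 -9 -12 -16 0 1" --pt "0 0 -14 -19 -25 0 1" --pt "0 0 -19 -25 -33 0 1" --pt "0 0 -24 -32 -42 0 1" --pt "0 0 -29 -39 -51 0 1" --pt "0 0 -34 -46 -60 0 1" --pt "0 0 -39 -52 -69 0 1" --pt "0 0 -44 -59 -77 0 1" --pt "0 0 -48 -64 -84 0 1" --pt "0 0 -50 -67 -87 0 1" --pt "0 0 -50.3 -67 -87.5 0 1"

```text
t: 37.23
tcp_pos: [0.5331, 0.0099, 0.155]
tool_rot: [-0.039, 0.999, -0.0, -0.001]
force: [0.0, -0.3, -6.2]
finger_gap: 0.223
gripper_force: 88.5
```

```bash
python3 - <<'E'
from h import *
ft(6); go(533,9.5,56.5,94.75)
s=imaging.snapshot("scene"); save(s,"s8.png")
E
```

```text
t37.53 F [ 0.16  0.15 -5.47] sd [0.49 0.31 0.28] T [-0.0085  0.0221  0.0065] sd [0.0498 0.0259 0.0237] off along tool x mm: -4.1 tcp [0.5335 0.0114 0.1556]
profile (tool x, tool z) mm [(15, 6.9), (25, 6.3), (35, 1.7), (45, 6.0)]
t37.5 tcp [533.5  11.4 155.6] phi 94.5 tilt z [-0.001  0.    -1.   ] -> turn z -0.2 shift [ 0.6 -1.9 99.1]
```

View pics/s8.png

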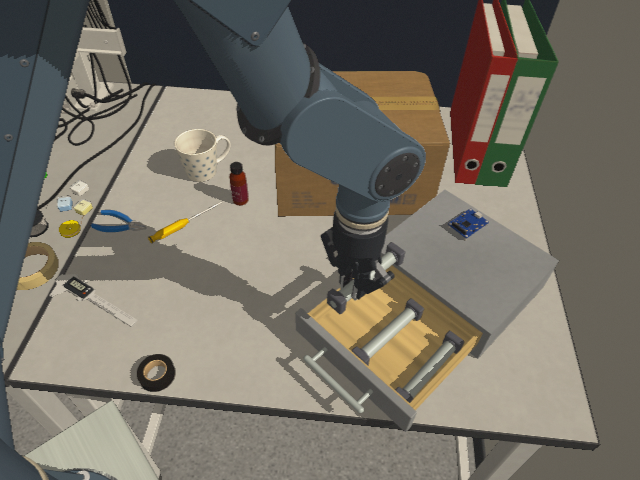

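The first arm now sits nearer the right wall, at (435,368), so it seems to have been knocked. The second is at (390,332), and the left slot is free. I'll lower the third.

move_arm --pt "0 0 -0.2 0.5 -1 8 1" --pt "0 0 -0.2 0.5 -2 22 1" --pt "0 0 -0.2 0.5 -2 38 1" --pt "0 0 -0.2 0.5 -2 54 1" --pt "0 0 -0.2 0.5 -2 68 1" --pt "0 0 -0.2 0.5 -2 78 1" --pt "0 0 -0.2 0.5 -2 86 1" --pt "0 0 -0.2 0.5 -2 92 1" --pt "0 0 -0.2 0.5 -2 96 1" --pt "0 0 -0.2 0.5 -2 98 1" --pt "0 0 -0.2 0.5 -2 99 1" --pt "0 0 -0.2 0.5 -2 99 1"

```text
t: 38.58
tcp_pos: [0.5336, 0.0089, 0.0571]
tool_rot: [-0.041, 0.999, -0.0, 0.0]
force: [0.9, -0.6, -5.3]
finger_gap: 0.22
gripper_force: 88.5
```

move_arm --pt "0 0 0 0 0 0.5 1" --pt "0 0 0 0 0 1 1" --pt "0 0 0 0 0 1.5 1" --pt "0 0 0 0 0 1.5 1" --pt "0 0 0 0 0 1.5 1"

```text
t: 39.0
tcp_pos: [0.5334, 0.009, 0.0555]
tool_rot: [-0.041, 0.999, -0.0, 0.0]
force: [0.1, 1.2, -5.0]
finger_gap: 0.222
gripper_force: 88.5
```

move_arm --pt "0 0 0 0 0 0.5 1" --pt "0 0 0 0 0 1 1" --pt "0 0 0 0 0 1.5 1" --pt "0 0 0 0 0 1.5 1" --pt "0 0 0 0 0 1.5 1"

```text
t: 39.42
tcp_pos: [0.5334, 0.009, 0.0546]
tool_rot: [-0.041, 0.999, -0.0, 0.0]
force: [-2.4, -0.5, 6.4]
finger_gap: 0.22
gripper_force: 89.6
```

move_arm --pt "0 0 0 0 0 -1 1" --pt "0 0 0 0 0 -1 0.55" --pt "0 0 0 0 0 -1 0.55" --pt "0 0 0 0 0 -1 0.55" --pt "0 0 0 0 0 -10 0.55" --pt "0 0 0 0 0 -30 0.55" --pt "0 0 0 0 0 -55 0.55" --pt "0 0 0 0 0 -80 0.55" --pt "0 0 0 0 0 -100 0.55" --pt "0 0 0 0 0 -120 0.6" --pt "0 0 0 0 0 -130 1" --pt "0 0 0 0 0 -130 1"

```text
t: 40.42
tcp_pos: [0.5349, 0.0088, 0.1866]
tool_rot: [-0.041, 0.999, -0.001, 0.003]
force: [0.2, -0.5, -0.1]
finger_gap: 0.128
gripper_force: 0.0
```

```bash
python3 - <<'E'
from h import *
go(401.5,-61.7,150,94.75)
E
```

```text
t40.4 tcp [534.9   8.8 186.6] phi 94.7 tilt z [ 0.006 -0.001 -1.   ] -> turn z -0.1 shift [138.9 -59.3  35.9]
```

move_arm --pt "0 0 0 15 -6 0 1" --pt "0 0 0 40 -17 0 1" --pt "0 0 0 65 -28 0 1" --pt "0 0 0 90 -38 0 1" --pt "0 0 0 115 -49 5 1" --pt "0 0 0 132 -56 15 1" --pt "0 0 0 139 -59 25 1" --pt "0 0 0 139 -59 35 1" --pt "0 0 0 139 -59 35 1" --pt "0 0 0 139 -59 35 1" --squeeze 20

```text
t: 41.25
tcp_pos: [0.399, -0.0611, 0.148]
tool_rot: [-0.041, 0.999, 0.001, -0.001]
force: [0.2, 0.5, -0.7]
finger_gap: -0.001
gripper_force: 0.0
```

```bash
python3 - <<'E'
from h import *
go(401.5,-61.7,45,94.75)
s=imaging.snapshot("top"); save(s,"top3.png"); w=cloud(s)
cv2.imwrite("pics/top3c.png",cv2.resize(s["img"][160:310,330:530,::-1],None,fx=3,fy=3))
d=np.array([.9966,.0828]);n=np.array([-.0828,.9966])
m=(w[...,2]>.042)&(w[...,2]<.058)&(w[...,0]>.47)&(w[...,0]<.66)
q=w[m][:,:2]*1000; D=q@d;N=q@n+94.7
k=(D>484)&(D<655)&(abs(N)<100)
print(np.histogram(N[k],bins=np.arange(-108,109,8)))
E
```

```text
t41.2 tcp [399.  -61.1 148. ] phi 94.7 tilt z [-0.002  0.001 -1.   ] -> turn z -0.1 shift [ -2.6  -1.  103. ]
(array([  0, 205, 269, 162,  18,   0,   0,   0,   0,   0,   0,  11, 155,
       250, 238,  38,   0,   0,   0,  64, 239, 252, 149,   8,   0,   0,
         0]), array([-108, -100,  -92,  -84,  -76,  -68,  -60,  -52,  -44,  -36,  -28,
        -20,  -12,   -4,    4,   12,   20,   28,   36,   44,   52,   60,
         68,   76,   84,   92,  100,  108]))
```

View pics/top3c.png

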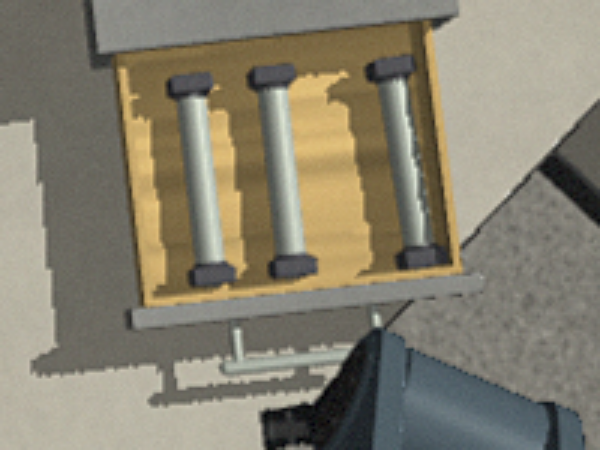

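All three arms lie flat and parallel in the drawer, at (200,180), (283,170) and (405,160) in the crop. The right one was nudged but is flat and clear of the wall. The handle is free, so I'll push the drawer shut.

move_arm --pt "0 0 0 0 -1 15 1" --pt "0 0 0 0 -1 40 1" --pt "0 0 0 0 -1 65 1" --pt "0 0 0 0 -1 88 1" --pt "0 0 0 0 -1 100 1" --pt "0 0 0 0 -1 103 1" --pt "0 0 0 0 -1 103 1" --pt "0 0 0 -4 -1 103 1" --pt "0 0 0 -8 -1 103 1" --pt "0 0 0 -12 -1 103 1" --pt "0 0 0 -16 -1 103 1"

```text
t: 42.22
tcp_pos: [0.4169, -0.0611, 0.0467]
tool_rot: [-0.041, 0.999, -0.001, 0.001]
force: [0.2, 0.7, -0.8]
finger_gap: 0.002
gripper_force: 0.0
```

move_arm --pt "0 0 0 -2 0 0 1" --pt "0 0 0 -6 0 0 1" --pt "0 0 0 -11 0 0 1" --pt "0 0 0 -16 0 0 1" --pt "0 0 0 -22 0 0 1" --pt "0 0 0 -28 0 0 1" --pt "0 0 0 -34 0 0 1" --pt "0 0 0 -40 0 0 1" --pt "0 0 0 -46 0 0 1" --pt "0 0 0 -52 0 0 1" --pt "0 0 0 -58 0 0 1" --pt "0 0 0 -64 0 0 1"

```text
t: 43.22
tcp_pos: [0.4732, -0.0545, 0.0459]
tool_rot: [-0.042, 0.999, 0.002, -0.007]
force: [-11.8, -4.8, 8.5]
finger_gap: -0.001
gripper_force: 6.2
```

```bash
python3 - <<'E'
from h import *
go(401.5,-61.7,45,94.75); s=readout.sense(); print(s["force"], s["tcp_pos"][:2]@[.9966,.0828])
s=imaging.snapshot("scene"); save(s,"s9.png")
E
```

```text
t43.2 tcp [473.2 -54.5  45.9] phi 94.8 tilt z [-0.014  0.003 -1.   ] -> turn z 0.0 shift [72.  -1.2  1.9]
[-11.82800809  -4.77084507   8.52664861] 0.46708907702764596
```

View pics/s9.png

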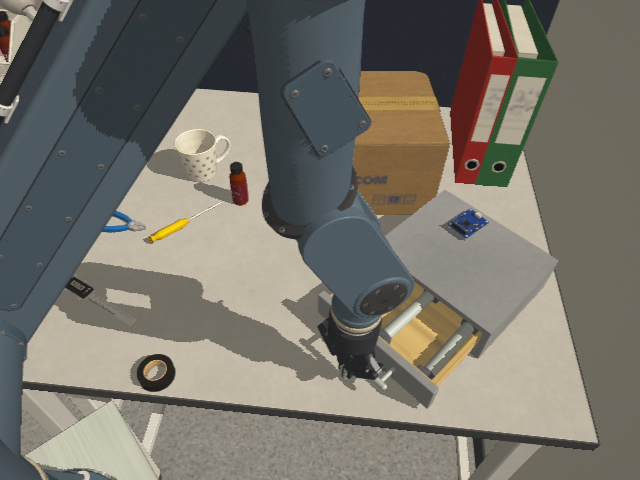

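The drawer is sliding in with about 12 N; fingers at (350,370) push the handle. I'll continue.

move_arm --pt "0 0 0 -6 0 0 1" --pt "0 0 0 -12 0 0 1" --pt "0 0 0 -18 0 0 1" --pt "0 0 0 -24 0 0 1" --pt "0 0 0 -30 0 0 1" --pt "0 0 0 -36 0 0 1" --pt "0 0 0 -42 0 0 1" --pt "0 0 0 -48 0 0 1" --pt "0 0 0 -54 0 0 1" --pt "0 0 0 -60 0 0 1" --pt "0 0 0 -66 0 0 1" --pt "0 0 0 -72 0 0 1"

```text
t: 44.27
tcp_pos: [0.5441, -0.0483, 0.0457]
tool_rot: [-0.042, 0.999, 0.002, -0.008]
force: [-12.2, -1.9, 9.7]
finger_gap: 0.001
gripper_force: 6.2
```

move_arm --pt "0 0 0 -6 0 0 1" --pt "0 0 0 -12 0 0 1" --pt "0 0 0 -18 0 0 1" --pt "0 0 0 -24 0 0 1" --pt "0 0 0 -30 0 0 1" --pt "0 0 0 -34 0 0 1" --pt "0 0 0 -37 0 0 1" --pt "0 0 0 -39 0 0 1" --pt "0 0 0 -40 0 0 1" --pt "0 0 0 -40 0 0 1"

```text
t: 45.1
tcp_pos: [0.5845, -0.0449, 0.0456]
tool_rot: [-0.042, 0.999, 0.002, -0.007]
force: [-11.1, 0.5, 8.1]
finger_gap: -0.001
gripper_force: 5.5
```

```bash
python3 - <<'E'
from h import *
go(605,-50,45,94.75); s=readout.sense(); print(s["force"], s["tcp_pos"][:2]@[.9966,.0828])
w=cloud(imaging.snapshot("top")); d=np.array([.9966,.0828]);n=np.array([-.0828,.9966])
m=(w[...,2]>.062)&(w[...,2]<.078); D=(w[...,:2]*1000)@d; N=(w[...,:2]*1000)@n+94.7
k=m&(D>560)&(D<665)&(abs(N)<125); print(k.sum(),np.percentile(D[k],[5,50,95]))
E
```

```text
t45.1 tcp [584.5 -44.9  45.6] phi 94.8 tilt z [-0.015  0.003 -1.   ] -> turn z 0.0 shift [-20.   -6.8   0.3]
[-11.12904745   0.45304286   8.11933678] 0.5787683849832043
548 [630.57968996 641.0578599  663.33990785]
```

move_arm --pt "0 0 0 -4 0 0 1" --pt "0 0 0 -8 0 0 1" --pt "0 0 0 -11 0 0 1" --pt "0 0 0 -13 0 0 1" --pt "0 0 0 -14 0 0 1" --pt "0 0 0 -15 0 0 1"

```text
t: 45.65
tcp_pos: [0.5988, -0.0436, 0.0455]
tool_rot: [-0.042, 0.999, 0.002, -0.008]
force: [-11.5, -0.8, 9.3]
finger_gap: -0.002
gripper_force: 6.1
```

move_arm --pt "0 0 0 -1 0 0 1" --pt "0 0 0 -2 0 0 1" --pt "0 0 0 -2.5 0 0 1"

```text
t: 45.9
tcp_pos: [0.6013, -0.0434, 0.0455]
tool_rot: [-0.042, 0.999, 0.002, -0.008]
force: [-11.9, 0.4, 8.6]
finger_gap: -0.0
gripper_force: 6.0
```

move_arm --pt "0 0 0 -0.7 0 0 1" --pt "0 0 0 -1.4 0 0 1" --pt "0 0 0 -1.4 0 0 1"

```text
t: 46.15
tcp_pos: [0.6024, -0.0433, 0.0455]
tool_rot: [-0.042, 0.999, 0.002, -0.008]
force: [-11.8, -0.7, 10.1]
finger_gap: 0.002
gripper_force: 6.2
```

move_arm --pt "0 0 0 -0.7 0 0 1" --pt "0 0 0 -1.4 0 0 1" --pt "0 0 0 -1.4 0 0 1"

```text
t: 46.4
tcp_pos: [0.6025, -0.0433, 0.0454]
tool_rot: [-0.042, 0.999, 0.002, -0.01]
force: [-15.3, -0.1, 11.5]
finger_gap: 0.001
gripper_force: 7.6
```

move_arm --pt "0 0 0 -0.7 0 0 1" --pt "0 0 0 -1.4 0 0 1" --pt "0 0 0 -1.4 0 0 1"

```text
t: 46.65
tcp_pos: [0.6025, -0.0433, 0.0455]
tool_rot: [-0.042, 0.999, 0.002, -0.011]
force: [-18.2, -1.8, 12.9]
finger_gap: -0.003
gripper_force: 8.9
```

The drawer is at its stop: position is fixed while the force rises. I'll back off and rise clear.

move_arm --pt "0 0 0 3 0 0 1" --pt "0 0 0 10 0 0 1" --pt "0 0 0 25 0 0 1" --pt "0 0 0 45 0 -5 1" --pt "0 0 0 65 0 -30 1" --pt "0 0 0 85 0 -60 1" --pt "0 0 0 100 0 -95 1" --pt "0 0 0 110 0 -125 1" --pt "0 0 0 115 0 -150 1" --pt "0 0 0 115 0 -160 1" --pt "0 0 0 115 0 -160 1" --pt "0 0 0 115 0 -160 1"

```text
t: 47.65
tcp_pos: [0.4985, -0.0542, 0.2065]
tool_rot: [-0.041, 0.999, -0.0, 0.001]
force: [-0.2, -0.1, -0.4]
finger_gap: -0.0
gripper_force: 0.0
```

```bash
python3 - <<'E'
from h import *
s=readout.sense(); print(s["tcp_pos"],s["force"])
s=imaging.snapshot("scene"); save(s,"s10.png")
w=cloud(imaging.snapshot("top")); d=np.array([.9966,.0828]);n=np.array([-.0828,.9966])
D=(w[...,:2]*1000)@d; N=(w[...,:2]*1000)@n+94.7
k=(w[...,2]>.062)&(w[...,2]<.078)&(D>560)&(D<680)&(abs(N)<125); print(k.sum(),np.percentile(D[k],[5,50,95]))
E
```

```text
[ 0.49847411 -0.05422257  0.20647465] [-0.18309149 -0.13289861 -0.42122405]
885 [648.55378526 655.86957671 663.63380288]
```

View pics/s10.png

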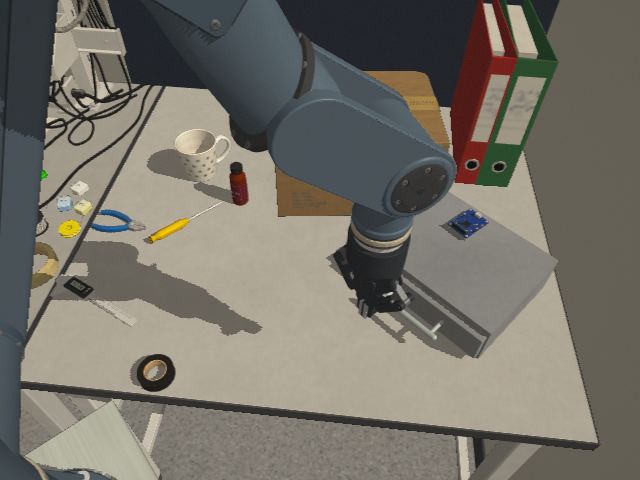

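The drawer is shut, with its front flush against the unit at (440,315). The driver and bottle have not moved and the gripper is clear.

```bash
python3 -c "
from h import *
print(order.sign_off())"
```

```text
the job is handed in; nothing more can be done
None
```

All three ballast arms were carried level to the drawer and laid flat side by side in it; the drawer is pushed shut to its stop, and the job is handed in (the first arm had shifted about 3 cm towards the right wall after I placed it, still flat and clear of the wall when I last saw it).

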